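# Draw the spring-catch bolt of the thinners chest

### The arm

A 6-joint arm with a two-finger parallel gripper is mounted at the origin on the work surface. World frame = base frame: x ahead of the robot, y to its left, z up, the work surface at z = 0. Lengths are in m, angles in rad, forces in N, time in s.
With the tool pointing down it reaches from about 0.35 to 0.8 m from the base axis. Payload 7.3 kg.
Tool frame: the origin (TCP) lies at the very end of the fingers, on their centre line; the grasp point (between the pads) lies 19 mm behind it; z points along the fingers, y is the line along which they close (so a half turn about z gives the same grasp; the last joint's range is limited). The gripper opens to 85 mm and grips with 20 to 120 N. Pads are 22 mm wide; open, the fingers measure 114 mm over their backs; the gripper's body (76 mm by 85 mm) begins 54 mm behind the grasp point. The pads swing forward as they close: fully open they stand 13 mm farther back than shut.
Start: joints at [1.189, 0.342, 1.524, -0, 1.275, -0.146], TCP at [0.123, 0.51, 0.231] pointing down, gripper open.
Joint ranges: [-2.53, 2.53], [-0.77, 2.02], [0.04, 2.7], [-1, 4.14], [0.28, 2.66], [-3.11, 3.11]. Speed limits (rad/s): [2.57, 2.57, 3.14, 3.14, 3.14, 3.14].

### API

Orientations are given as a unit quaternion [x, y, z, w].
In Python, from cell import manip gives the robot as it stands. The module is installed in compiled form; this text tells all that it offers. Calls block until the motion is done:
- manip.move_to(position, orientation): joint-space move of the TCP to a pose.
- manip.servo_line(position, rate=0.15, frame=None, contact_N=None): straight line of the TCP; frame=None keeps the orientation; rate is the mean speed in m/s. With contact_N (N) it stops when the force on the tool has changed by that much, and returns True; else False.
- manip.move_j(angles): joint-space move.
- manip.gripper_to(opening): opening from 0.0 (shut) to 1.0 (fully open); the grip force is fixed at half the most; returns when the fingers have stopped.
- manip.pause(seconds).
- manip.solve_ik(position, orientation): joint angles nearest the present ones, or None.
- manip.read_state(): the state.
- manip.camera(name): name is "scene" or "top" or "wrist"; returns (picture, depth): 420x560x3 uint8, red, green, blue; 420x560 float32, m along the optical axis (not along the pixel's ray), 0 where there is no reading.
- manip.camera_model(name): a dict with "camera_matrix" (3x3 intrinsics, pixels), "dist_coeffs" ([k1, k2, p1, p2, k3] as OpenCV has them; the pictures are not rectified), "origin" and "attitude" of the camera in the world. Camera axes: x right, y up, looking along -z (the intrinsics and any distortion apply to the point x, -y, -z); pixel columns grow to the right and rows downward; lengths in m; the calibration is good to about 2 mm. A picture is of the moment at which its call begins: read the wrist's pose just before it. camera_model takes no time and is no camera call; for the wrist camera it gives the pose at the moment of the call.
A pose or a line that the arm cannot do raises manip.IKError and nothing moves.
- manip.finish_job(): hands the job in; it is judged then, once.
The state is a dict: "clock": time; "joint_positions": joint angles; "dq": joint speeds; "joint_efforts": joint torques, N m; "tool_pos": TCP position; "eef_rot": TCP orientation; "wrist_force": force on the tool from outside, world axes, zero at the start; "torque": the same for the moment, N m; "opening": opening from 0.0 (shut) to 1.0 (fully open); "finger_force": force on a finger pad.
Only numpy, scipy, OpenCV 4.12 (cv2) and the standard library are available. Lean on these libraries where they do the work, as an engineer would, in place of code of your own. Each camera call takes 0.05 s, during which the arm holds its last target. There are 200 camera calls.

### The job

Unbolt the thinners chest on the bench: press the bolt's spring catch fully down with one fingertip, keep it down while the other fingertip pushes the bolt's knob all the way back, out of the keeper, then let go so that the catch springs up again and keeps the bolt drawn. Work with the fingertips alone, pick nothing up, and leave the jar, dropper bottle, spray can and screwdriver where they are.

Things in the scene. Friction and masses are not known exactly. Their poses are not given: they have to be found in the camera images.
- chest: Low pale plywood chest, 304 (x) x 424 (y) x 120 mm, immovable on the bench. Origin: middle of its underside, z up; at yaw 0 its -x side faces the robot. A seam along x splits the top: hinged lid on the -y side, fixed deck on the +y side. On the lid a bright steel bolt: a 14 mm square bar along y, top 19 mm above the lid, in two low staples. The catch lies beside the bar on its -x side.
- keeper (a point): Top middle of the keeper, a steel staple 14 mm wide (y) on the fixed deck, 23 mm above the chest's top, on the bar's centre line. Axes parallel to the chest's. From it towards -y along the bar: a like staple at 23 mm (12 mm wide), the knob at 66 mm (bolt shot), the catch's nose at 117 mm (rises to 40 mm above the lid), a last staple at 133 mm. Between first staple and knob only the bar lies below.
- knob (a point): Centre of the bolt's upright round steel knob, 20 mm across from 28 mm above the lid to its flat top 50 mm above the lid, on a 12 mm neck; this point is on its axis, 39 mm above the lid. It moves with the bar; drawing the bolt moves it along the chest's -y. Axes parallel to the chest's.
- thumb_plate (a point): Middle of the ribbed upper face of the catch's thumb plate: steel, 78 mm along the bar x 38 mm wide, hinged along its side next to the bar (axis 21 mm from the bar's centre line, 22 mm above the lid), sloping up away from it. Fully down it is level: face 24 mm above the lid, this point 43 mm and its outer edge 61 mm from the centre line. It does not slide with the bolt. Axes turn with the plate.
- bolt (a joint): How far the bolt is drawn, m: 0 shot (in the keeper), 0.033 at its back stop, 0.032 where the catch's nose drops into the bar's second notch (1.5 mm play either way). It slides with about 2.5 N of friction and stays where it is left.
- catch (a joint): How far the catch is pressed, rad: 0 up (nose in a notch of the bar, bolt blocked), 0.5 fully down on its stop, bolt free. The nose clears the bar only from about 0.3. Fully down takes about 6 N at the middle of the plate, anywhere along its length. A spring lifts it when let go; let go with the bolt between its notches, the nose rests on the bar and the catch stays near 0.3.
- jar_mid (a point): Middle of a green glass paint jar, 52 mm across, 62 mm high, standing on the deck of the chest behind the keeper.
- dropper_mid (a point): Middle of a small blue dropper bottle, 28 mm across, 75 mm high, standing on the deck farther back.
- can_mid (a point): Middle of an aluminium spray can, 66 mm across, 170 mm high, standing on the bench at the chest's -y side.
- screwdriver_grip (a point): Middle of the handle of a black-handled screwdriver, 180 mm long, 26 mm thick, lying on the bench at the chest's +y side.

How it is judged:
On the way, in this order (a step that is already met when the one before it is completed fails the run):
1. a fingertip presses the catch down while the bolt is still shot (value of joint catch above 0.33 rad and value of joint bolt below 0.004 m and contact force between the fingers and catch above 0.3 N), for 0.05 s.
2. a fingertip pushes the bolt along, the catch held down (value of joint catch above 0.33 rad and value of joint bolt between 0.004 and 0.029 m and contact force between the fingers and catch above 0.3 N and contact force between the fingers and bolt above 0.3 N), for 0.02 s.
3. the bolt is right back, the catch still held down (value of joint catch above 0.33 rad and value of joint bolt above 0.03 m and contact force between the fingers and catch above 0.3 N), for 0.05 s.
At the end, for the whole second after the job is handed in: The bolt is drawn back more than 30 of its 33 mm, the catch is up again (under 0.08 rad) in the bar's second notch, and the jar, bottle, can and screwdriver are within 20 mm of where they were (value of joint bolt above 0.03 m and value of joint catch below 0.08 rad and distance of each of jar_mid, dropper_mid, can_mid, screwdriver_grip from where it was at the start of the episode below 0.02 m); the robot touches nothing.
It fails at once if the catch was let up while the bolt was between its ends (value of joint bolt between 0.006 and 0.027 m and value of joint catch below 0.31 rad).
It fails at once if the jar was moved or lifted (distance of jar_mid from where it was at the start of the episode above 0.02 m).
It fails at once if the dropper bottle was moved or lifted (distance of dropper_mid from where it was at the start of the episode above 0.02 m).
It fails at once if the spray can was moved or lifted (distance of can_mid from where it was at the start of the episode above 0.02 m).
It fails at once if the screwdriver was moved or lifted (distance of screwdriver_grip from where it was at the start of the episode above 0.02 m).
It also fails if it takes over 42 s, if anything falls off the work surface, if the arm or the gripper's body presses on something with over 40 N, if the wrist force passes 120 N, or if a joint passes its speed limit or range.

## Working session

There is one attempt and no reset: what is moved stays moved. The work goes in short steps, each a Python script; the robot and the scene stay as the last script left them, time stands still between calls to the robot, and variables do not carry over. Pictures are saved under pics/ and viewed, at most 10 in all, crops included, and the job is handed in when it is done.

```bash
mkdir -p pics; cat > h.py <<'E'
import numpy as np, cv2
from cell import manip
from scipy.spatial.transform import Rotation as R
def att(m):
    a=np.array(m["attitude"],float)
    return a if a.shape==(3,3) else R.from_quat(a).as_matrix()
def shot(name,tag):
    m=manip.camera_model(name); im,d=manip.camera(name)
    cv2.imwrite(f"pics/{tag}.png",im[:,:,::-1]); np.savez(f"pics/{tag}.npz",d=d,K=m["camera_matrix"],D=m["dist_coeffs"],o=m["origin"],A=att(m))
def rays(f,uv):
    p=cv2.undistortPoints(np.array(uv,float).reshape(-1,1,2),f["K"],f["D"]).reshape(-1,2)
    return (f["A"]@np.c_[p[:,0],-p[:,1],-np.ones(len(p))].T).T
def px(tag,uv,z=None):
    f=np.load(f"pics/{tag}.npz"); r=rays(f,uv)
    if z is None: s=np.array([f["d"][int(round(v)),int(round(u))] for u,v in uv])
    else: s=(z-f["o"][2])/r[:,2]
    return f["o"]+r*s[:,None]
E
python3 - <<'E'
from h import *
for n in("scene","top"): shot(n,n)
print(manip.read_state())
E
```

```text
{'clock': 0.1, 'joint_positions': array([ 1.18902164e+00,  3.42692101e-01,  1.52493882e+00, -9.74505728e-07,
        1.27542907e+00, -1.46014599e-01]), 'dq': array([-0.00076453, -0.00094531, -0.00396344,  0.00233439, -0.00075404,
       -0.00059245]), 'joint_efforts': array([ 6.96753777e-04, -4.34451163e+01, -2.46488786e+01, -2.35183052e-04,
        4.70534505e-03,  1.21086330e-05]), 'tool_pos': array([0.12247587, 0.51012951, 0.23066915]), 'eef_rot': array([ 1.17607054e-01,  9.93059939e-01, -7.08390649e-04, -1.90921661e-04]), 'wrist_force': array([ 0.11006968, -0.02719588, -0.74914667]), 'torque': array([0.02065634, 0.05150241, 0.01255429]), 'finger_force': 0.0, 'opening': 1.0001202661084387}
```

View pics/top.png

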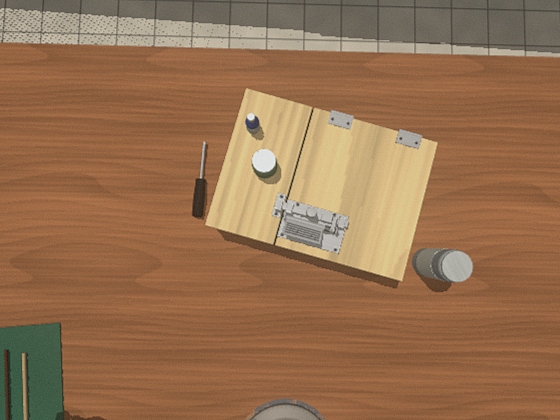

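View pics/scene.png

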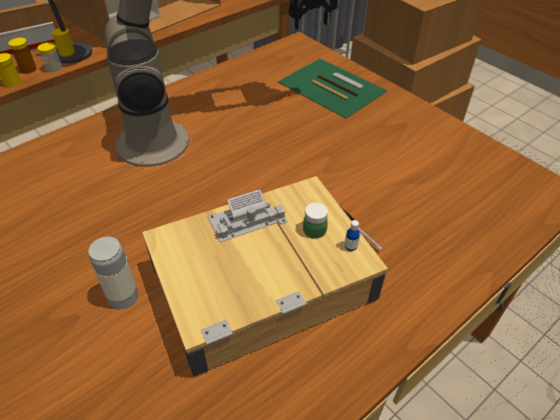

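Top view: chest top corners at about (247,89), (437,142), (402,281), (206,224); knob (312,213), plate (303,230), keeper (281,204). Measure these.

```bash
python3 - <<'E'
from h import *
np.set_printoptions(precision=4,suppress=True)
c=px("top",[(247,89),(437,142),(402,281),(206,224)],.12); print(c, c.mean(0))
for i in range(4): print(np.linalg.norm(c[i]-c[(i+1)%4]))
d=c[0]-c[1]+c[3]-c[2]; print("y dir yaw",np.degrees(np.arctan2(-d[0],d[1])))
print(px("top",[(312,213),(281,204),(303,230),(340,170)]))
print(px("top",[(312,213)],.17),px("top",[(303,230)],.153))
f=np.load("pics/top.npz");print(f["o"])
m=manip.camera_model("wrist");s=manip.read_state();print(np.array(m["origin"])-s["tool_pos"],att(m),m["camera_matrix"])
# straight crop
im=cv2.imread("pics/top.png");cv2.imwrite("pics/topc.png",cv2.resize(im[180:270,255:365],None,fx=7,fy=6.6,interpolation=2))
E
```

```text
[[ 0.7965  0.0989  0.12  ]
 [ 0.6912 -0.3065  0.12  ]
 [ 0.3981 -0.2308  0.12  ]
 [ 0.5075  0.1759  0.12  ]] [ 0.5983 -0.0656  0.12  ]
0.41885884255368466
0.30272494320274357
0.4211158970892584
0.2990647394059991
y dir yaw -14.806046107140473
[[ 0.5309 -0.0389  0.172 ]
 [ 0.5499  0.0217  0.1444]
 [ 0.498  -0.0229  0.1546]
 [ 0.6262 -0.1006  0.1218]]
[[ 0.531 -0.039  0.17 ]] [[ 0.498 -0.023  0.153]]
[0.4738 0.0243 0.9254]
[-0.0804  0.0189  0.1422] [[ 0.2327 -0.9217 -0.3103]
 [ 0.9725  0.2197  0.0769]
 [-0.0027 -0.3196  0.9475]] [[323.0915   0.     281.8054]
 [  0.     323.0915 206.9703]
 [  0.       0.       1.    ]]
```

View pics/topc.png

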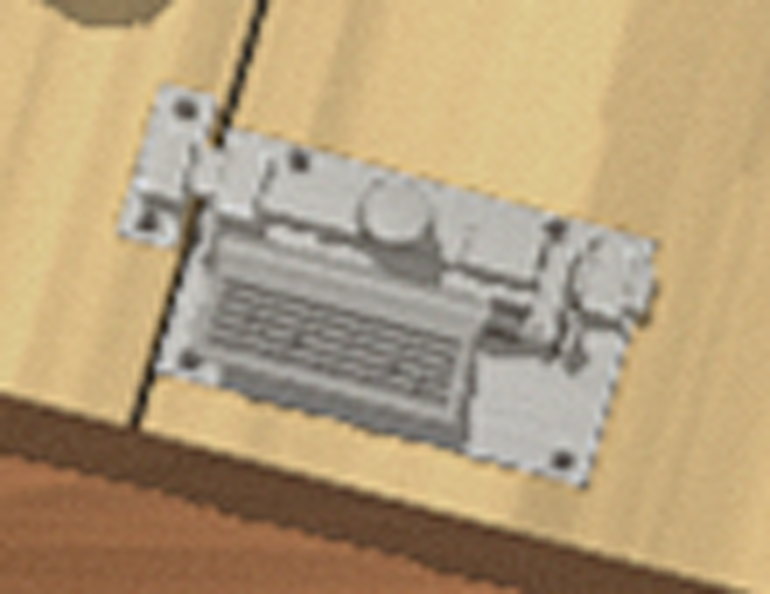

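Crop: knob at crop (398,208), plate ribs run from x≈210 to 470, keeper near (185,165), all consistent: plate middle ≈ 59 mm from the keeper, so a gripper line perpendicular to the bar fits. Go above and look closely.

```bash
cat >> h.py <<'E'
yaw=np.radians(-14.8)
def ori():
    X=np.array([np.cos(yaw),np.sin(yaw),0]);Y=np.array([-np.sin(yaw),np.cos(yaw),0])
    return X,Y,R.from_matrix(np.c_[-Y,-X,[0,0,-1]]).as_quat()
E
python3 - <<'E'
from h import *
X,Y,q=ori(); k=np.array([.531,-.039,.12])
p=k-.022*X+.023*Y; p[2]=.27
print(manip.solve_ik(p,q))
manip.move_to(p,q); manip.gripper_to(.36)
s=manip.read_state(); print(s["clock"],s["tool_pos"],s["opening"],s["joint_positions"])
shot("wrist","w1")
im=cv2.imread("pics/w1.png");cv2.imwrite("pics/w1b.png",cv2.resize(im,(800,600),interpolation=2))
E
```

```text
[-1.70296707e-01  2.96860406e-01  1.48075372e+00 -4.44089210e-16
  1.36397853e+00 -3.05358063e+00]
3.1333 [ 0.51562211 -0.01112101  0.27000074] 0.3614971001547748 [-1.70241134e-01  2.96878730e-01  1.48072586e+00 -1.15515360e-05
  1.36396525e+00 -3.05356379e+00]
```

View pics/w1b.png

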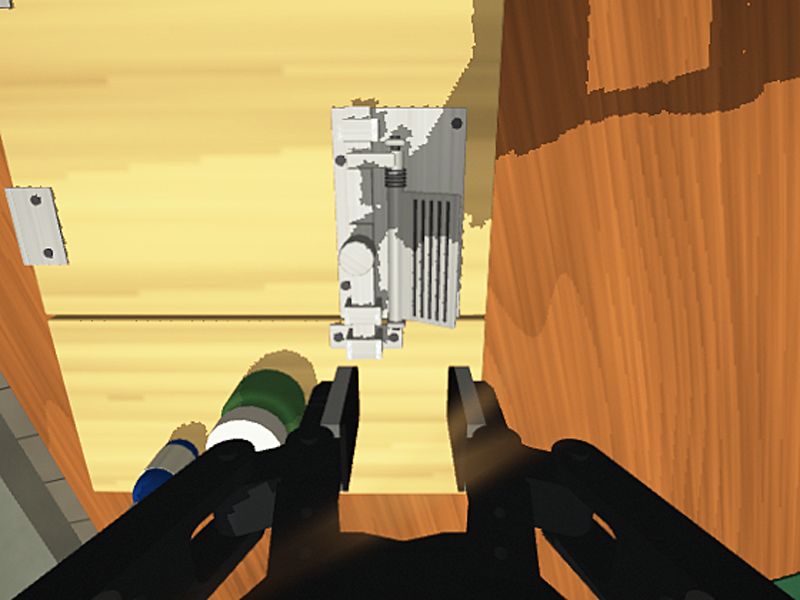

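Wrist view (800x600 scale): knob top (357,256), keeper (365,347), plate spans (415–460, 195–328), finger tips at (347,370) and (460,370). Measure knob, bar axis, tips and jar.

```bash
python3 - <<'E'
from h import *
np.set_printoptions(precision=4,suppress=True)
X,Y,q=ori(); s=.7
C=lambda L:[(u*s,v*s) for u,v in L]
kn=px("w1",C([(356,256)]),.17)[0]
ke=px("w1",C([(365,347)]),.143)[0]
print("knob",kn,"depth",px("w1",C([(356,256)])),"keeper",ke,"depth",px("w1",C([(365,347)])))
d=ke-kn; print("keeper rel knob X,Y",d@X,d@Y)
# yaw from bar plate edges / seam
a=px("w1",C([(60,317),(320,317)]),.12); dd=a[1]-a[0]; print("seam yaw",np.degrees(np.arctan2(-dd[1],-dd[0])))
a=px("w1",C([(466,110),(331,109)]),.123); dd=a[1]-a[0]; print("plate end yaw",np.degrees(np.arctan2(dd[1],dd[0])))
pl=px("w1",C([(412,193),(461,195),(408,320),(456,328)])); print("plate corners rel knob",(pl-kn)@X,(pl-kn)@Y,pl[:,2]-.12)
t=manip.read_state()["tool_pos"]
for u in(340,347,354,455,462,470):
  p=px("w1",C([(u,371)]))[0]-t; print("tip",u,p@X,p@Y,p[2])
j=px("top",[(264,163)],.182)[0];print("jar rel knob",(j-kn)@X,(j-kn)@Y)
for dy in(.023,-.015):
  for z in (.14,.27):
    p=kn-.022*X+dy*Y;p[2]=z;print(manip.solve_ik(p,q))
E
```

```text
knob [ 0.5334 -0.0407  0.17  ] depth [[ 0.5334 -0.0406  0.1697]] keeper [0.5492 0.0235 0.143 ] depth [[0.5495 0.024  0.1418]]
keeper rel knob X,Y -0.0010771368360131819 0.06615295218362492
seam yaw -14.651195302265707
plate end yaw -15.157370978030405
plate corners rel knob [-0.0303 -0.061  -0.0287 -0.0617] [-0.031  -0.0273  0.0567  0.0628] [ 0.0275  0.0029 -0.0001 -0.0007]
tip 340 0.019806318082379638 -0.01209914785337022 0.008364066448350027
tip 347 0.017633628883966745 -0.011728575404346483 0.007649279932849584
tip 354 0.01523758090519512 -0.012249003523837183 0.008625167138721745
tip 455 -0.01738153052731266 -0.012364644036576831 0.00874982555480891
tip 462 -0.019798996638183373 -0.011789423227799427 0.007655976714419421
tip 470 -0.022356084008989315 -0.011948580057471445 0.007956677727285866
jar rel knob 0.0640269442829524 0.11732562659846751
[-0.1728  0.4228  1.6747 -0.      1.0441 -3.0561]
[-0.1728  0.3015  1.4743 -0.      1.3659 -3.0561]
None
None
```

The half-turned wrist avoids the joint-6 limit. Knob and keeper agree with the given 66 mm.

```bash
cat >> h.py <<'E'
kn=np.array([.5334,-.0407,.17])
X,Y,_=ori(); q2=R.from_matrix(np.c_[Y,X,[0,0,-1]]).as_quat()
def at(dx,dy,z):
    p=kn+dx*X+dy*Y; p[2]=z; return p
def st():
    s=manip.read_state(); p=s["tool_pos"]-kn
    print("t %.2f rel %.4f %.4f z %.4f"%(s["clock"],p@X,p@Y,s["tool_pos"][2]),"F XYZ",np.round([s["wrist_force"]@X,s["wrist_force"]@Y,s["wrist_force"][2]],2),"op %.3f"%s["opening"])
E
python3 - <<'E'
from h import *
for dy in(.0235,-.015):
  for z in (.13,.27): assert manip.solve_ik(at(-.022,dy,z),q2) is not None
manip.move_to(at(-.022,.0235,.27),q2); manip.gripper_to(.43); st()
shot("wrist","w2")
manip.servo_line(at(-.022,.0235,.185),.1); st()
shot("wrist","w3")
im=np.hstack([cv2.imread(f"pics/{n}.png")[:,80:480] for n in("w2","w3")])
cv2.imwrite("pics/w23.png",im)
E
```

```text
t 6.07 rel -0.0220 0.0235 z 0.2700 F XYZ [ 0.29 -0.36  0.55] op 0.427
t 7.12 rel -0.0216 0.0236 z 0.1856 F XYZ [-0.27 -0.38 -0.47] op 0.433
```

View pics/w23.png

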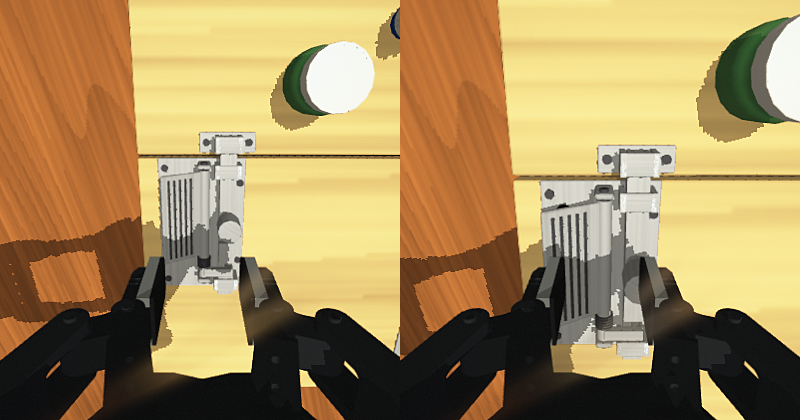

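Both tips straddle as planned: left tip (545,262) over the plate, right tip (650,262) over the bar line, keeper at (640,162). Check keeper numerically, then press.

```bash
python3 - <<'E'
from h import *
k=px("w3",[(320,162)],.143)[0]-kn; print("keeper rel",k@X,k@Y)
t=np.array([.5334,-.0407,0])-.0216*X+.0236*Y; t[2]=.1856
for u in (138,143,149,244,250,256):
  p=px("w3",[(u+80-80*0-0,262)])[0] if 0 else px("w3",[(u+80,262)])[0]
  p=p-t; print(u,np.round([p@X,p@Y,p[2]],4))
if abs(k@Y-.066)<.004 and abs(k@X)<.004:
  for z,c in ((.150,8),(.130,9)):
    print(manip.servo_line(at(-.022,.0235,z),.03,contact_N=c)); st()
  shot("wrist","w4")
E
```

```text
keeper rel 0.0002185362706699719 0.06989082244016354
138 [-0.0463 -0.0311 -0.0662]
143 [-0.0343 -0.0086 -0.0246]
149 [-0.0244  0.0104  0.0108]
244 [0.0189 0.0105 0.0109]
250 [0.0217 0.0102 0.0104]
256 [0.0245 0.0102 0.0104]
False
t 8.48 rel -0.0220 0.0235 z 0.1502 F XYZ [-2.23 -0.3   3.65] op 0.430
True
t 8.88 rel -0.0222 0.0235 z 0.1428 F XYZ [-0.57 -0.58  7.47] op 0.428
```

View pics/w4.png

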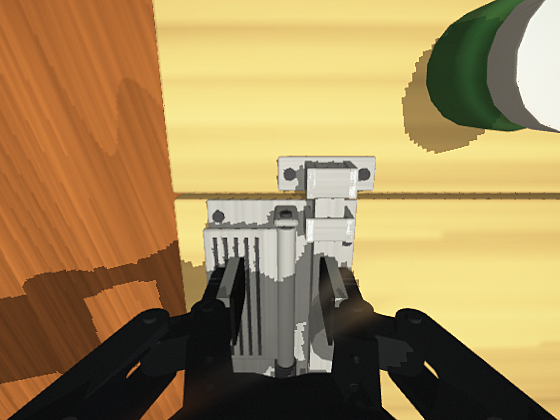

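Left tip is pressing the plate (tip (230,262)), right tip (335,262) is between staple (330,230) and knob (318,315). Continue pressing in small steps until the stop.

```bash
python3 - <<'E'
from h import *
for u,v in((330,182),(330,230)):
  p=px("w4",[(u,v)])[0]-kn; print(np.round([p@X,p@Y,p[2]+.05],4))
for z in np.arange(.141,.1259,-.0015):
  manip.servo_line(at(-.022,.0235,z),.03); manip.pause(.1); st()
  if manip.read_state()["wrist_force"][2]>13: break
shot("wrist","w5")
E
```

```text
[-0.0008  0.069   0.0233]
[0.0003 0.0455 0.0233]
t 9.28 rel -0.0221 0.0236 z 0.1426 F XYZ [-6.13 -0.52 18.73] op 0.431
```

View pics/w5.png

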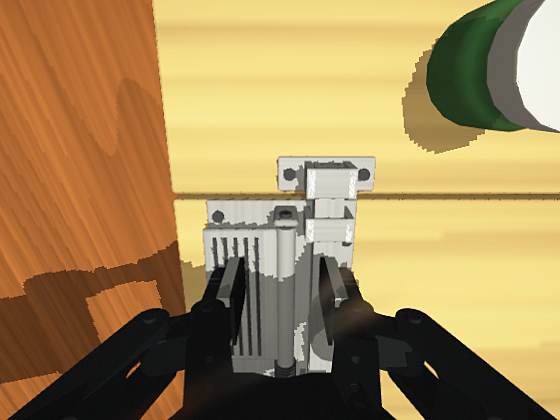

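```bash
python3 - <<'E'
from h import *
for u,v in((210,236),(220,236),(235,238),(250,238),(262,238),(255,300),(262,340),(285,260),(318,315),(326,300),(212,330)):
  p=px("w5",[(u,v)])[0]-kn; print(u,v,np.round([p@X,p@Y,p[2]+.05],4))
s=manip.read_state();print(s["torque"],s["wrist_force"],s["finger_force"])
im=cv2.imread("pics/w5.png")[190:380,180:400];im=cv2.convertScaleAbs(im,alpha=1.3,beta=30)
cv2.imwrite("pics/w5c.png",cv2.resize(im,None,fx=3.1,fy=3.1,interpolation=2))
E
```

```text
210 236 [-0.0565  0.0428  0.0241]
220 236 [-0.0519  0.0425  0.0234]
235 238 [-0.0446  0.042   0.0245]
250 238 [-0.0375  0.0417  0.0239]
262 238 [-0.0319  0.0413  0.0229]
255 300 [-0.0361  0.0069  0.0235]
262 340 [-0.033  -0.0185  0.0235]
285 260 [-0.0208  0.0309  0.0254]
318 315 [-0.0055  0.0094  0.0389]
326 300 [-0.004   0.0252  0.0499]
212 330 [-0.0448  0.0346  0.0798]
[0.26865753 1.47236253 0.01502294] [-5.75176867  2.51303627 18.81615378] 9.219271754845977
```

View pics/w5c.png

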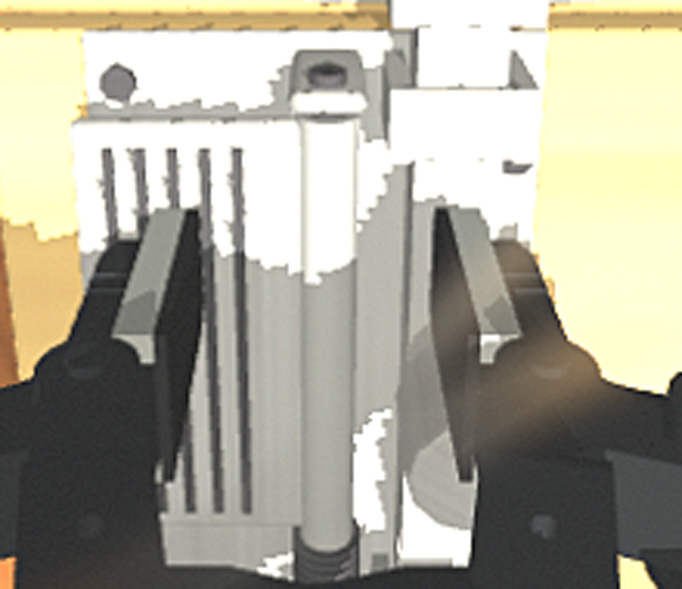

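The plate is level at 24 mm (fully down), and the knob is just beyond the right tip. Push along −Y until the stop shows in the force.

```bash
python3 - <<'E'
from h import *
for dy in np.arange(.0195,-.0215,-.004):
  manip.servo_line(at(-.022,dy,.141),.03); st()
for i in range(6):
  F=manip.read_state()["wrist_force"]@Y
  if F>25: break
  dy-=.0015; manip.servo_line(at(-.022,dy,.141),.03); manip.pause(.1); st()
  if dy<-.026: break
shot("wrist","w6")
for u,v in((330,165),(330,200),(262,238),(330,250)):
  p=px("w6",[(u,v)])[0]-kn; print(u,v,np.round([p@X,p@Y,p[2]+.05],4))
E
```

```text
t 9.62 rel -0.0217 0.0217 z 0.1427 F XYZ [-4.9   9.09 15.66] op 0.432
t 9.90 rel -0.0213 0.0181 z 0.1427 F XYZ [-3.75 11.59 15.81] op 0.430
t 10.18 rel -0.0210 0.0143 z 0.1428 F XYZ [-2.2  12.55 15.73] op 0.429
t 10.47 rel -0.0209 0.0103 z 0.1428 F XYZ [-2.4  11.78 14.43] op 0.431
t 10.75 rel -0.0208 0.0061 z 0.1427 F XYZ [-0.82 12.23 15.94] op 0.431
t 11.03 rel -0.0207 0.0022 z 0.1427 F XYZ [-1.86 11.67 14.65] op 0.429
t 11.32 rel -0.0207 -0.0020 z 0.1427 F XYZ [-1.52 11.24 14.89] op 0.427
t 11.60 rel -0.0207 -0.0060 z 0.1427 F XYZ [-2.46 10.72 15.23] op 0.427
t 11.88 rel -0.0207 -0.0093 z 0.1427 F XYZ [-1.67 14.99 15.46] op 0.432
t 12.17 rel -0.0207 -0.0096 z 0.1428 F XYZ [ 0.2  32.16 13.15] op 0.428
t 12.45 rel -0.0207 -0.0099 z 0.1428 F XYZ [ 0.24 49.63 13.7 ] op 0.428
330 165 [0.0003 0.0432 0.024 ]
330 200 [0.0019 0.0254 0.0186]
262 238 [-0.0305  0.0079  0.0236]
330 250 [ 0.0034 -0.0013  0.0175]
```

View pics/w6.png

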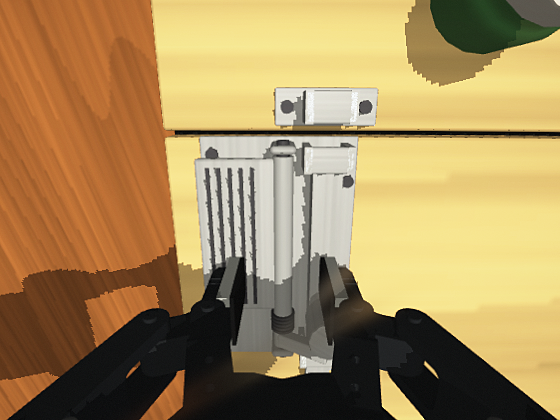

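The hard stop is reached after 33 mm of travel, and the bar end is gone from the keeper (330,107). Ease the push and lift straight up.

```bash
python3 - <<'E'
from h import *
manip.servo_line(at(-.0207,-.0115,.1412),.03); st()
manip.servo_line(at(-.0207,-.0108,.175),.04); st()
manip.servo_line(at(-.0207,-.0108,.26),.1)
manip.move_to(at(-.022,-.06,.30),q2); st()
shot("wrist","w7")
im=cv2.imread("pics/w7.png");cv2.imwrite("pics/w7c.png",cv2.resize(im[0:320,100:440],None,fx=1.8,fy=1.8,interpolation=2))
E
```

```text
t 12.95 rel -0.0207 -0.0095 z 0.1427 F XYZ [-4.99  9.03 17.4 ] op 0.433
t 13.94 rel -0.0207 -0.0110 z 0.1748 F XYZ [-0.19 -0.58  0.48] op 0.429
t 15.30 rel -0.0219 -0.0607 z 0.3000 F XYZ [0.11 0.58 0.13] op 0.429
```

View pics/w7c.png

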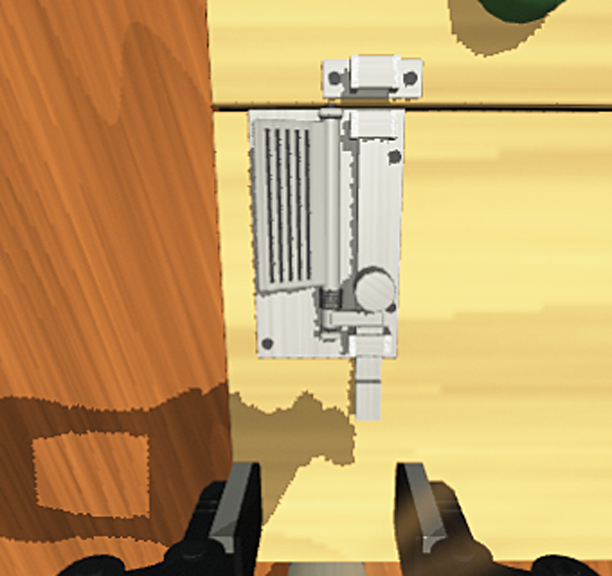

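Knob now at crop (375,290), bolt drawn; check that the plate is raised.

```bash
python3 - <<'E'
from h import *
for u,v in((375,290),(263,200),(314,200),(263,280),(290,200)):
  p=px("w7",[(100+u/1.8,v/1.8)])[0]-kn; print(u,v,np.round([p@X,p@Y,p[2]+.05],4))
p=px("w3",[(220,300)])[0]-kn; print(p@X,p@Y,p[2]+.05)
E
```

```text
375 290 [ 0.0005 -0.0302  0.0501]
263 200 [-0.0517  0.0104  0.0417]
314 200 [-0.0284  0.0099  0.0287]
263 280 [-0.0528 -0.0265  0.0435]
290 200 [-0.0396  0.0102  0.0346]
-0.04489166998531095 0.03403486857777106 0.1057090425411754
```

The plate slopes at about 0.5 rad, so the catch is fully up.

```bash
python3 -c "
from h import *
manip.pause(.3); print(manip.finish_job())"
```

```text
the job is handed in; nothing more can be done
None
```

The bolt is drawn to its back stop, the catch has sprung back up and holds it, and the job is handed in; the hand-in returned no verdict.

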